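Slide a board carrier under the height gauge

ROBOT

A 6-joint arm with a two-finger parallel gripper is mounted at the origin on a cart in front of the work surface, level with it; the furniture and walls round the work are solid. World frame = base frame: x ahead of the robot, y to its left, z up, the work surface at z = 0. Lengths are in mm, angles in rad, forces in N, time in s.
With the tool pointing down it reaches from about 300 to 850 mm from the base axis. Payload 5.4 kg.
Tool frame: the origin (TCP) lies at the centre of the arm's flange, where the gripper is bolted on; the fingertips stand 173 mm ahead of it and the grasp point (between the pads) lies ctrl.pinch_z ahead of it (ctrl.pinch_z is the distance from the TCP to the grasp point, in mm); z points along the fingers, y is the direction in which the jaws open and shut (so a half turn about z gives the same grasp; the last joint's range is limited). The gripper opens to 85 mm and grips with 20 to 120 N. Pads are 22 mm wide; open, the fingers measure 114 mm over their backs; the gripper's body (76 mm by 85 mm) begins 54 mm behind the grasp point. The pads swing forward as they close: fully open they stand 13 mm farther back than shut.
Start: joints at [0.894, 0.158, 1.597, -0, 1.386, -0.21], TCP at [258.775, 513.462, 404.699] pointing down, gripper open.
Joint ranges: [-2.91, 2.91], [-0.94, 2.29], [0.18, 2.7], [-1.29, 4.43], [0.17, 2.64], [-3, 3]. Speed limits (rad/s): [2.57, 2.57, 3.14, 3.14, 3.14, 3.14].

INTERFACE

Orientations are given as a rotation vector (axis times angle).
In Python, from bench import ctrl gives the robot as it stands.
- The arm moves only by the shell command python3 -m crank 'ROWS' [FORCE]. ROWS is JSON, a list that holds one entry, the list of rows, each a list of 7 numbers: the finger opening in m, from 0 to 0.0854, then the shift along the tool's x, y, z in m, then the turn, a rotation vector about the tool's x, y, z in degrees. In form: [[[claw, dx, dy, dz, wx, wy, wz], ...]]. A call has 1 to 12 rows; each row shifts and turns the commanded pose from where the row before left it, along the tool's axes as they then stand; what a row does not reach is not made up. A row lasts 1/8 s, in which the tool goes at most 62.5 mm and 10.7 degrees, less where a joint would pass 70% of its speed; a pose out of reach is approached as far as the arm can. A call is refused whole if a number of a shift passes 0.0625 or a number of a turn 10.7, either way. A call with a gripper value outside its range is refused whole. The fingers move at their own pace and stop on an object; FORCE is the grip in N (left out, the last holds). Time passes only in rows, so rows that do not move let the fingers close. It gives the time, the measured TCP pose, the force and the opening at its end, in the units of the state.
- ctrl.state(): the state, without advancing time (a new reading comes with each control period).
- ctrl.read_camera(name): name is "scene" or "top" or "wrist"; returns a dict with "frame" (420x560x3 uint8, red, green, blue), "depth" (420x560 float32, mm along the optical axis (not along the pixel's ray), 0 where there is no reading), "fx", "fy", "cx", "cy" (pixels), "R" (3x3) and "t" (3): a world point X has camera coordinates R X + t. Camera axes: x right, y down, z forward; pixel columns grow to the right and rows downward; lengths in mm; the calibration is good to about 2 mm. A picture is of the moment at which its call begins.
- ctrl.sign_off(): hands the job in, once; it reports no verdict.
The state is a dict: "t": time; "qpos": joint angles; "joint_velocities": joint speeds; "joint_torque": joint torques, N m; "eef_pos": TCP position; "eef_rot": TCP orientation; "ft_force": force on the tool from outside, world axes, zero at the start; "wrist_torque": the same for the moment, N m; "gripper_width": finger opening in mm.
Only numpy, scipy, OpenCV 4.12 (cv2) and the standard library are available. Lean on these libraries where they do the work, as an engineer would, in place of code of your own. Each camera call takes 0.05 s, during which the arm holds its last target.

TASK

Check the populated board for height: with the fingertips, push the black board carrier along the bench, yellow-marked end first, under the low blue bridge of the height gauge until that end rests against the steel stop behind it, then take the fingers away. Only push it: keep it flat on the bench, never tip it, pick it up or carry it, and leave the other things on the bench where they are.

Things in the scene. Friction and masses are not known exactly. Their poses are not given: they have to be found in the camera images.
- carrier: loose black slab, 70 wide (its x) x 120 long (y) x 14 mm thick, 0.2 to 0.45 kg, with a blue circuit board on top (highest part 24 mm up). Push its upright edges. Origin: centre of the underside; y points to the yellow-marked end. Slides with a few newtons. Starts 200 to 230 mm before the gauge's origin (along gauge y), gauge x -35 to +20 mm, turned up to 0.4 rad from gauge y.
- carrier_nose (a point): middle of the carrier's yellow-marked leading end, on its lower edge: 60 mm along the carrier's +y from its origin.
- gauge: height gauge fixed to the bench: a blue bridge over a straight channel that the carrier enters along the gauge's +y. Origin on the bench under the bridge's middle. Bridge: y -20 to +20 mm, underside 27 mm up, top 40 mm (screw heads 45). Channel 78 mm wide between aluminium rails (14 mm high, 18 thick, y -39 to +65); its two lead-in wings widen to about 112 mm at y -66.
- gauge_stop (a point): middle of the face of the gauge's steel stop (16 mm high), on the bench: 65 mm along the gauge's +y from its origin. When home, the carrier's yellow-marked end touches it and the carrier's tail sticks out before the bridge, at gauge y -55 mm.
- screw_jar: small white jar with black lid, 43 mm across, 46 mm tall; a bystander, loose, origin at the centre of its underside
- tape_green: roll of green tape lying flat, 72 mm across, 18 mm tall; a bystander, loose, origin at the centre of its underside
- loupe: black eye loupe, 33 mm across, 30 mm tall; a bystander, loose, origin at the centre of its underside
- cutters: red-handled side cutters lying flat, 45 x 120 x 12 mm; a bystander, loose, origin at the centre of its underside
- driver_bit: dark flat bit box, 38 x 73 x 18 mm; a bystander, loose, origin at the centre of its underside
- label_box: small brown carton, 45 x 63 x 32 mm; a bystander, loose, origin at the centre of its underside
- relay: blue relay block, 13 x 29 x 26 mm; a bystander, loose, origin at the centre of its underside
- tweezers_b: light steel tweezers lying flat, 19 x 118 x 9 mm; a bystander, loose, origin at the centre of its underside
There are look-alikes about, which are no part of the job. Of the things that look like the carrier, the larger one is meant.

How it is judged (in metres and radians):
At the end, for the whole second after the job is handed in: The carrier lies at rest and flat on the bench in the channel under the bridge, its yellow-marked end within 5 mm of the stop, within 8 mm of the channel's middle and square to it within 0.1 rad (y of carrier_nose in the frame of gauge between 0.06 and 0.069 m and x of carrier in the frame of gauge between -0.008 and 0.008 m and angle between the y axis of carrier and the y axis of gauge, either way round below 0.1 rad and angle between carrier's own z axis and vertical below 0.04 rad and height (world z) of carrier below 0.003 m and linear speed of carrier below 0.01 m/s); the robot touches nothing.
It fails at once if the carrier is lifted off the bench (its underside's centre more than 8 mm up) (height (world z) of carrier above 0.008 m).
It fails at once if the carrier is tipped by more than 0.15 rad (angle between carrier's own z axis and vertical above 0.15 rad).
It fails at once if a bystander is moved by more than 20 mm (distance of any of screw_jar, tape_green, loupe, cutters, driver_bit, label_box, relay, tweezers_b from where it was at the start of the episode above 0.02 m).
It also fails if it takes over 54 s, if anything falls off the work surface, if the arm or the gripper's body presses on something with over 40 N, if the wrist force passes 120 N, or if a joint passes its speed limit or range.

## Working session

There is one attempt and no reset: what is moved stays moved. The work goes in short steps, Python scripts to look and compute and a shell command to move; the robot and the scene stay as the last step left them, time stands still between calls to the robot, and variables do not carry over. Pictures are saved under pics/ and viewed, and the job is handed in when it is done.

```bash
ls; mkdir -p pics; python3 - <<'E'
from bench import ctrl
import cv2
print(ctrl.state(), ctrl.pinch_z)
for n in("scene","top"):
    c=ctrl.read_camera(n); cv2.imwrite(f"pics/{n}0.png",c["frame"][:,:,::-1]); print(n,c["fx"],c["R"],c["t"])
E
```

```text
pics
{'t': 0.0, 'qpos': array([ 8.93945502e-01,  1.59024405e-01,  1.59819310e+00,  2.20510574e-05,
        1.38619884e+00, -2.10089127e-01]), 'joint_velocities': array([-0.00011586,  0.00034893,  0.00159679,  0.00062462,  0.00033642,
       -0.00127946]), 'joint_torque': array([-3.07455903e-04, -3.96002913e+01, -3.31431055e+01, -2.99301555e-04,
        8.38633161e-03,  4.51787770e-06]), 'eef_pos': array([258.58581467, 513.2716573 , 403.75004785]), 'eef_rot': array([-7.26370431e-01, -3.05564147e+00,  2.57227856e-03]), 'ft_force': array([-1.15666567, -0.2672631 , -0.50607782]), 'wrist_torque': array([ 0.0045034 , -0.0269082 ,  0.00956563]), 'gripper_width': 85.69854053280055} 154.70000000000002
scene 427.3719378107793 [[ 0.71170544 -0.70247659  0.00141701]
 [-0.34829563 -0.35462173 -0.86771745]
 [ 0.6100537   0.61706569 -0.49705575]] [-421.38561057  212.27384701  751.1369394 ]
top 477.114452244385 [[ 1.51940287e-02 -9.99883653e-01  1.34975414e-03]
 [-9.89754105e-01 -1.52317458e-02 -1.41967623e-01]
 [ 1.41971665e-01  8.21135440e-04 -9.89870381e-01]] [ -54.77042295  569.82364577 1265.19092447]
```

View pics/scene0.png

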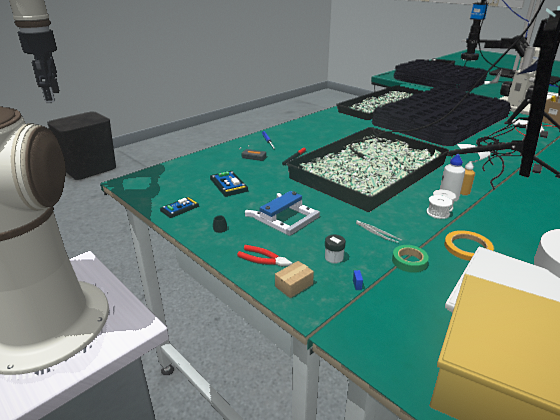

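View pics/top0.png

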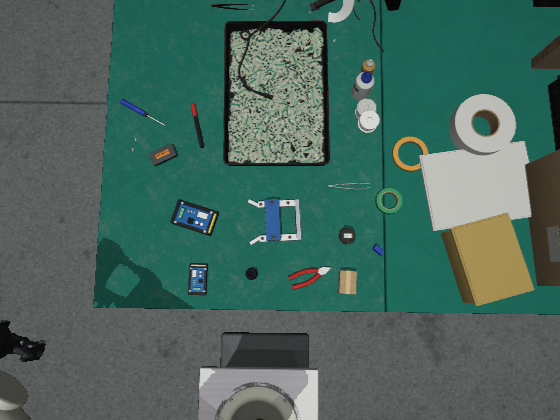

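Top view: the gauge is at about (275,220) with its opening to the left. The large carrier is at (194,217), and the small look-alike is at (198,279). I'll zoom in next.

```bash
cat > h.py <<'E'
import numpy as np
def ray(c,uv,z):
    uv=np.atleast_2d(uv).astype(float)
    d=np.c_[(uv[:,0]-c["cx"])/c["fx"],(uv[:,1]-c["cy"])/c["fy"],np.ones(len(uv))]
    R=np.array(c["R"]);t=np.array(c["t"]); o=-R.T@t; d=d@R
    return o+d*((z-o[2])/d[:,2])[:,None]
def proj(c,X):
    p=np.atleast_2d(X)@np.array(c["R"]).T+c["t"]
    return np.c_[c["fx"]*p[:,0]/p[:,2]+c["cx"],c["fy"]*p[:,1]/p[:,2]+c["cy"]]
E
python3 - <<'E'
import cv2
a=cv2.imread("pics/top0.png")[185:305,155:315]
cv2.imwrite("pics/topz.png",cv2.resize(a,None,fx=5,fy=5,interpolation=cv2.INTER_CUBIC))
E
```

```text
(no output)
```

View pics/topz.png

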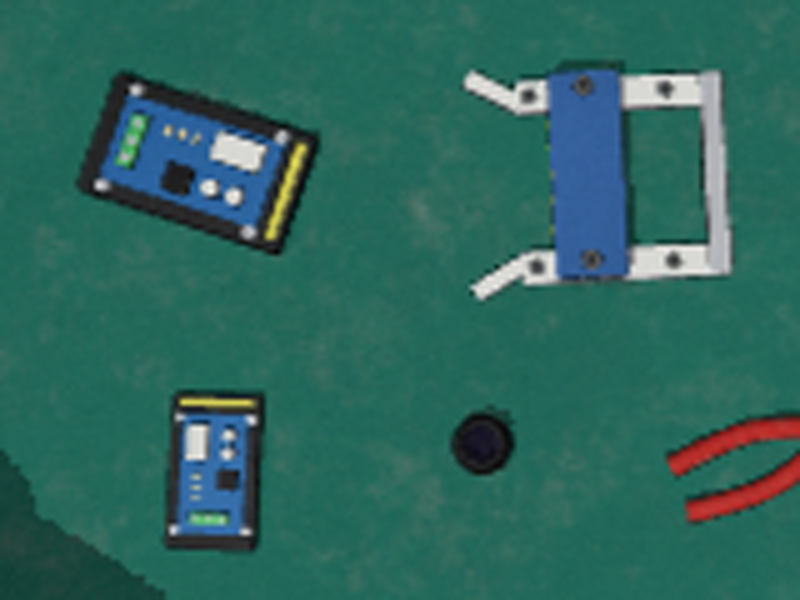

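```bash
python3 - <<'E'
from bench import ctrl
import cv2,numpy as np
from h import *
c=ctrl.read_camera("top"); f=c["frame"]
hsv=cv2.cvtColor(f,cv2.COLOR_RGB2HSV)
green=(hsv[...,0]>60)&(hsv[...,0]<98)&(hsv[...,1]>90)
m=(~green).astype(np.uint8)
m[:, :150]=0
cs,_=cv2.findContours(m,cv2.RETR_EXTERNAL,cv2.CHAIN_APPROX_NONE)
for k in cs:
    if cv2.contourArea(k)<60: continue
    x,y,w,h=cv2.boundingRect(k)
    if y<180 or x>320 or y>305: continue
    w3=ray(c,k[:,0,:],14)[:,:2].astype(np.float32)
    print((x,y,w,h),cv2.minAreaRect(w3))
# gauge: corner points in zoom (x,y,z)
Z=np.array([[548,112,14],[548,255,14],[705,100,14],[712,245,14],[718,72,16],[732,272,16],[553,72,40],[620,70,40],[557,277,40],[628,274,40],[584,86,45],[593,260,45],[529,96,14],[665,88,14],[537,267,14],[673,260,14]])
for x,y,z in Z: print((x,y,z),ray(c,[155+x/5-.4,185+y/5-.4],z)[0].round(1))
E
```

```text
(246, 268, 11, 12) ((401.6035461425781, 24.43408966064453), (29.969629287719727, 27.431991577148438), 1.2396273612976074)
(288, 267, 43, 23) ((401.4126281738281, -136.17755126953125), (44.850948333740234, 119.082275390625), 27.068574905395508)
(188, 264, 20, 31) ((384.73150634765625, 170.6502227783203), (48.8194580078125, 82.43531036376953), 89.04119873046875)
(171, 200, 47, 36) ((555.3079223632812, 186.4477996826172), (119.48977661132812, 68.75798797607422), 72.50173950195312)
(248, 199, 54, 46) ((548.8226318359375, -37.7080078125), (126.47409057617188, 145.09950256347656), 2.7890126705169678)
(np.int64(548), np.int64(112), np.int64(14)) [586.6  -8.2  14. ]
(np.int64(548), np.int64(255), np.int64(14)) [506.3  -9.8  14. ]
(np.int64(705), np.int64(100), np.int64(14)) [594.7 -96.   14. ]
(np.int64(712), np.int64(245), np.int64(14)) [ 513.3 -100.7   14. ]
(np.int64(718), np.int64(72), np.int64(16)) [ 610.4 -103.    16. ]
(np.int64(732), np.int64(272), np.int64(16)) [ 498.3 -111.8   16. ]
(np.int64(553), np.int64(72), np.int64(40)) [604.9 -11.3  40. ]
(np.int64(620), np.int64(70), np.int64(40)) [606.6 -48.1  40. ]
(np.int64(557), np.int64(277), np.int64(40)) [492.1 -15.6  40. ]
(np.int64(628), np.int64(274), np.int64(40)) [494.3 -54.1  40. ]
(np.int64(584), np.int64(86), np.int64(45)) [596.5 -28.6  45. ]
(np.int64(593), np.int64(260), np.int64(45)) [501.2 -35.1  45. ]
(np.int64(529), np.int64(96), np.int64(14)) [595.5   2.6  14. ]
(np.int64(665), np.int64(88), np.int64(14)) [601.2 -73.5  14. ]
(np.int64(537), np.int64(267), np.int64(14)) [499.6  -3.8  14. ]
(np.int64(673), np.int64(260), np.int64(14)) [504.6 -79.1  14. ]
```

```bash
cat >> h.py <<'E'
from scipy.spatial.transform import Rotation as Ro
G0=np.array([549.,-32.]); GA=np.arctan2(-.998,.068)
def togauge(p):
    d=np.array(p)[:2]-G0; y=np.array([np.cos(GA),np.sin(GA)]); x=np.array([y[1],-y[0]])
    return np.array([d@x,d@y])
def fromgauge(p):
    y=np.array([np.cos(GA),np.sin(GA)]); x=np.array([y[1],-y[0]]); return G0+p[0]*x+p[1]*y
def delta(s,xy,z,head):
    """tool-frame shift to world target, current tool x heading, and yaw change about tool z (deg)"""
    R=Ro.from_rotvec(s["eef_rot"]).as_matrix(); p=s["eef_pos"]
    a=np.arctan2(R[1,0],R[0,0]); 
    d=R.T@(np.r_[xy,z]-p)
    wr=lambda q:(q+np.pi)%(2*np.pi)-np.pi
    print("tool x head deg",np.degrees(a),"zaxis",R[:,2].round(4),"shift tool",d.round(1),"wz for x=head",-np.degrees(wr(head-a)).round(2),"x=-head",-np.degrees(wr(head+np.pi-a)).round(2))
E
python3 - <<'E'
from bench import ctrl
from h import *
h=np.radians(-107.5);u=np.array([np.cos(h),np.sin(h)])
c=np.array([555.3,186.4]); print(togauge(c),np.degrees(h-GA),c-60*u)
delta(ctrl.state(),c-(60+11+20)*u,215,h)
E
```

```text
[ -21.1319656  -217.46652623] -21.39789623673887 [573.34234797 243.62301704]
tool x head deg 153.25210524897636 zaxis [-9.0e-04 -1.2e-03 -1.0e+00] shift tool [-397.4  -68.3  188.9] wz for x=head -99.25 x=-head 80.75
```

```bash
python3 -m crank '[[[0.04,-0.0497,-0.0085,0.015,0,0,0],[0.04,-0.0497,-0.0085,0.015,0,0,0],[0.04,-0.0497,-0.0085,0.015,0,0,0],[0.04,-0.0497,-0.0085,0.015,0,0,0],[0.04,-0.0497,-0.0085,0.015,0,0,0],[0.04,-0.0497,-0.0085,0.015,0,0,0],[0.04,-0.0497,-0.0085,0.015,0,0,0],[0.04,-0.0497,-0.0085,0.015,0,0,0]]]'; python3 -m crank '[[[0.04,0,0,0,0,0,10.1],[0.04,0,0,0,0,0,10.1],[0.04,0,0,0,0,0,10.1],[0.04,0,0,0,0,0,10.1],[0.04,0,0,0,0,0,10.1],[0.04,0,0,0,0,0,10.1],[0.04,0,0,0,0,0,10.1],[0.04,0,0,0,0,0,10.1],[0.04,0,0,0,0,0,0]]]'
python3 - <<'E'
from bench import ctrl
from h import *
import cv2
h=np.radians(-107.5);u=np.array([np.cos(h),np.sin(h)])
c=np.array([555.3,186.4])
s=ctrl.state();print(s["qpos"])
delta(s,c-(60+11+20)*u,215,h)
w=ctrl.read_camera("wrist");cv2.imwrite("pics/w1.png",w["frame"][:,:,::-1])
w=ctrl.read_camera("top");cv2.imwrite("pics/t1.png",w["frame"][:,:,::-1])
E
```

```text
t: 1.15
eef_pos: [584.3, 272.6, 283.9]
eef_rot: [-0.727, -3.056, 0.0]
ft_force: [1.2, 0.7, 0.6]
gripper_width: 39.8
t: 2.28
eef_pos: [583.1, 273.8, 284.3]
eef_rot: [-2.532, -1.859, 0.001]
ft_force: [0.4, 0.0, -0.7]
gripper_width: 39.7
[2.51726367e-01 4.42988200e-01 1.49351782e+00 4.27896565e-05
 1.20585876e+00 5.56084631e-01]
tool x head deg 72.56068740758083 zaxis [-8.e-04 -2.e-04 -1.e+00] shift tool [-0.7 -0.2 69.3] wz for x=head -179.94 x=-head 0.06
```

View pics/w1.png

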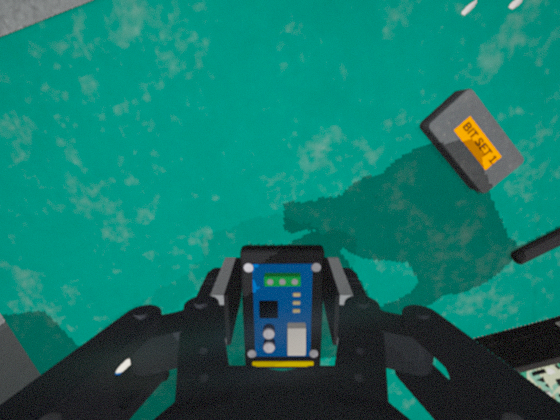

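View pics/t1.png

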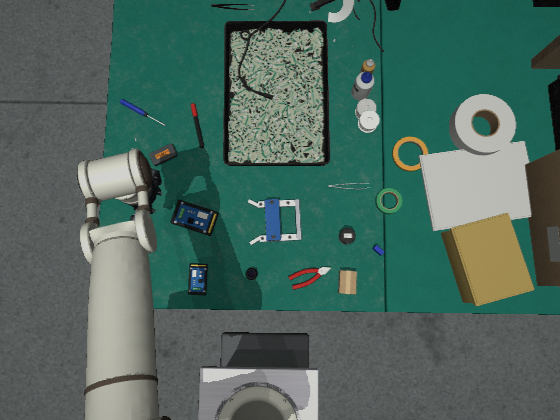

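Wrist view: the carrier is square in the image. Its tail edge is at row ~247 (cols 243–324) and the yellow strip is at (283,364). I'll cross-check the tail position from here.

```bash
python3 - <<'E'
from bench import ctrl
from h import *
w=ctrl.read_camera("wrist")
print(-np.array(w["R"]).T@w["t"])
P=ray(w,[[243,247],[324,246],[241,366],[327,366]],14);print(P.round(1))
print(np.linalg.norm(P[0]-P[1]),P[:2].mean(0),"expected tail 573.3 243.6")
d=P[1]-P[0];print(np.degrees(np.arctan2(d[1],d[0])))
E
```

```text
[605.36266906 345.10035332 252.9190941 ]
[[545.8 258.5  14. ]
 [609.  239.7  14. ]
 [505.  147.2  14. ]
 [580.7 123.6  14. ]]
65.91574238797664 [577.44519057 249.11140809  14.        ] expected tail 573.3 243.6
-16.5055773806089
```

```bash
python3 -m crank '[[[0.04,0,0,0.04,0,0,0],[0.04,0,0,0.04,0,0,0],[0.04,0,0,0.024,0,0,0],[0.04,0,0,0,0,0,0]]]'
python3 - <<'E'
from bench import ctrl
from h import *
import cv2
w=ctrl.read_camera("wrist");cv2.imwrite("pics/w2.png",w["frame"][:,:,::-1])
w=ctrl.read_camera("scene");a=w["frame"][120:260,120:360,::-1];cv2.imwrite("pics/s2.png",cv2.resize(a,None,fx=3.3,fy=3.3,interpolation=cv2.INTER_CUBIC))
E
```

```text
t: 2.92
eef_pos: [582.0, 273.4, 178.2]
eef_rot: [-2.531, -1.857, 0.008]
ft_force: [0.5, -0.8, 0.5]
gripper_width: 40.0
```

View pics/w2.png

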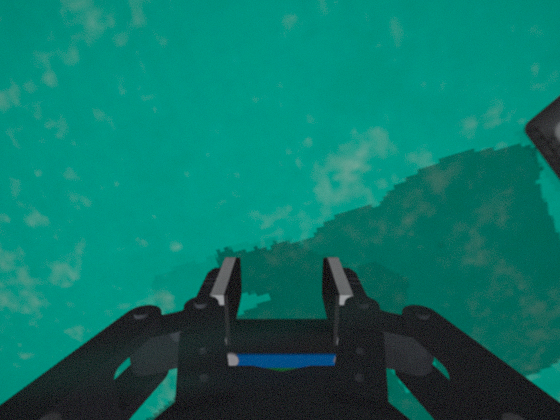

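View pics/s2.png

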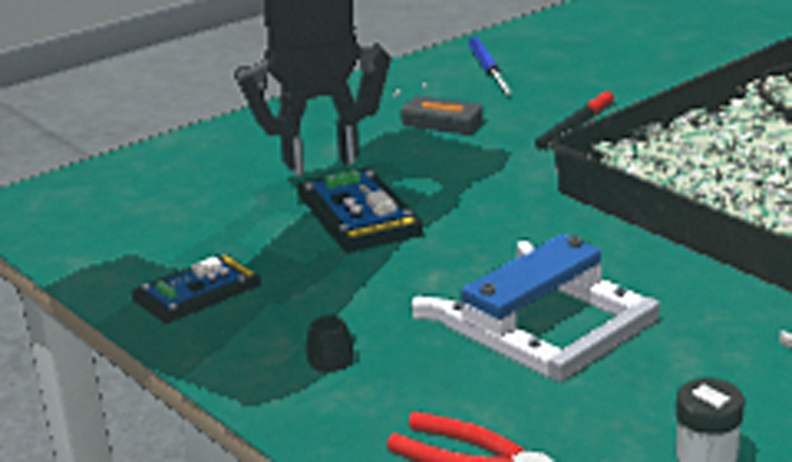

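```bash
python3 -m crank '[[[0.04,0,0,0.003,0,0,0],[0.04,-0.004,0,0,0,0,0],[0.04,-0.004,0,0,0,0,0],[0.04,-0.004,0,0,0,0,0],[0.04,-0.004,0,0,0,0,0],[0.04,-0.004,0,0,0,0,0],[0.04,-0.004,0,0,0,0,0],[0.04,-0.004,0,0,0,0,0],[0.04,-0.004,0,0,0,0,0],[0.04,0,0,0,0,0,0]]]'
cat > m.py <<'E'
from bench import ctrl
import cv2,sys
from h import *
c=ctrl.read_camera("top"); f=c["frame"]
hsv=cv2.cvtColor(f,cv2.COLOR_RGB2HSV)
ye=((hsv[...,0]>20)&(hsv[...,0]<36)&(hsv[...,1]>110)&(hsv[...,2]>80)).astype(np.uint8)
ye[:190]=0;ye[262:]=0;ye[:,:165]=0;ye[:,310:]=0
y,x=np.nonzero(ye)
if len(x)>5:
    p=ray(c,np.c_[x,y],15)[:,:2]; g=np.array([togauge(q) for q in p]).astype(np.float32)
    print("yellow n",len(x),"centroid gauge",g.mean(0).round(1),"minrect",cv2.minAreaRect(g))
bl=((hsv[...,0]>100)&(hsv[...,0]<125)&(hsv[...,1]>120)).astype(np.uint8)
bl[:190]=0;bl[262:]=0;bl[:,:165]=0;bl[:,260:]=0
cs,_=cv2.findContours(bl,cv2.RETR_EXTERNAL,cv2.CHAIN_APPROX_NONE)
for k in cs:
    if cv2.contourArea(k)>80:
        p=ray(c,k[:,0],16)[:,:2]; g=np.array([togauge(q) for q in p]).astype(np.float32); print("blue",cv2.minAreaRect(g))
s=ctrl.state();R=Ro.from_rotvec(s["eef_rot"]).as_matrix()
print("t",s["t"],"tool gauge",togauge(s["eef_pos"]).round(1),s["eef_pos"][2].round(1),"head rel deg",np.degrees(np.arctan2(-R[1,0],-R[0,0])-GA).round(2),"F",s["ft_force"].round(1))
cv2.imwrite(f"pics/{sys.argv[1]}.png",cv2.resize(f[185:285,150:310,::-1],None,fx=5,fy=5,interpolation=cv2.INTER_CUBIC))
E
python3 m.py a1
```

```text
t: 4.28
eef_pos: [573.5, 242.9, 177.7]
eef_rot: [2.534, 1.856, -0.001]
ft_force: [0.7, 0.0, 1.0]
gripper_width: 40.1
yellow n 38 centroid gauge [   2.8 -156.3] minrect ((3.5509567260742188, -156.09104919433594), (5.303250789642334, 55.42133712768555), 69.6091079711914)
blue ((-16.070981979370117, -207.5254364013672), (94.41764831542969, 51.0636100769043), 68.492919921875)
t 4.325 tool gauge [ -43.2 -272.7] 177.7 head rel deg -21.45 F [ 0.2 -0.1 -0.1]
```

View pics/a1.png

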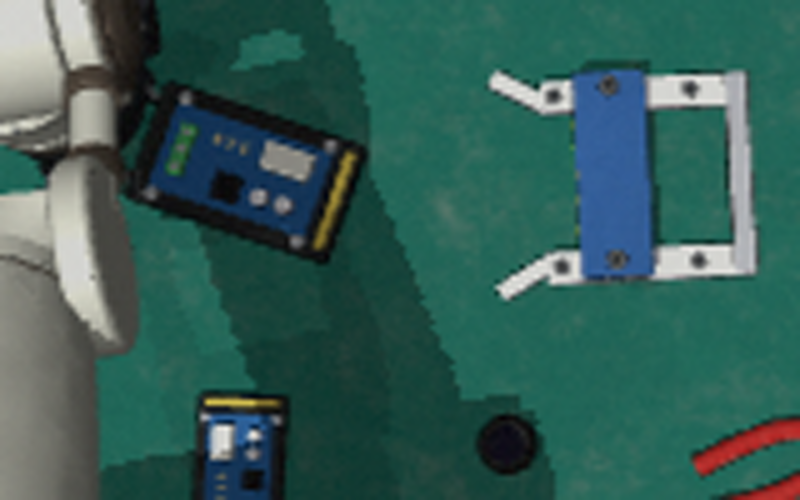

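```bash
python3 -m crank '[[[0.04,-0.004,0,0,0,0,0],[0.04,-0.004,0,0,0,0,0],[0.04,-0.004,0,0,0,0,0],[0.04,-0.004,0,0,0,0,0],[0.04,-0.004,0,0,0,0,0],[0.04,-0.004,0,0,0,0,0],[0.04,-0.004,0,0,0,0,0],[0.04,-0.0038,-0.0008,0,0,0,-1.07],[0.04,-0.0038,-0.0008,0,0,0,-1.07],[0.04,-0.0038,-0.0008,0,0,0,-1.07],[0.04,-0.0038,-0.0008,0,0,0,-1.07],[0.04,-0.0038,-0.0008,0,0,0,-1.07]]]'
python3 m.py a2
```

```text
t: 5.82
eef_pos: [556.1, 199.1, 177.7]
eef_rot: [-2.444, -1.975, 0.0]
ft_force: [0.3, 0.9, 0.1]
gripper_width: 40.0
yellow n 43 centroid gauge [  11.7 -110.1] minrect ((12.664026260375977, -110.09662628173828), (6.096885681152344, 52.61330795288086), 73.74816131591797)
blue ((-2.4914770126342773, -163.02005004882812), (94.87480163574219, 52.03202438354492), 74.17757415771484)
t 5.875 tool gauge [ -22.7 -229.8] 177.7 head rel deg -16.0 F [-0.6 -0.1 -0.4]
```

View pics/a2.png

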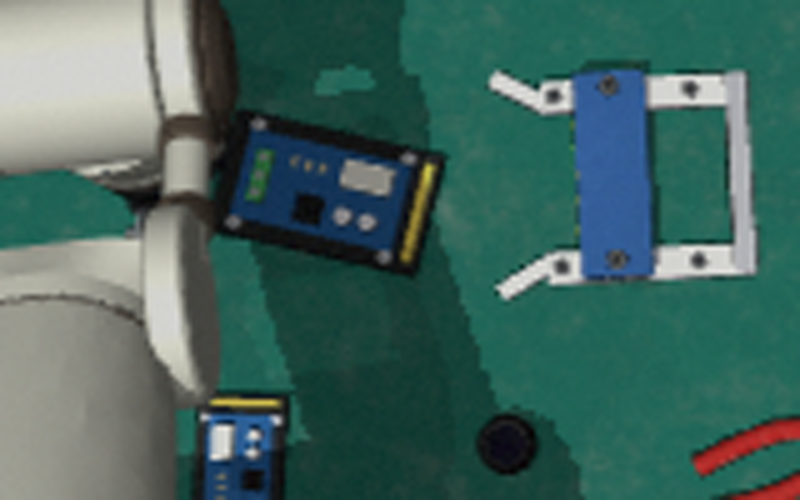

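```bash
python3 -m crank '[[[0.04,-0.004,0,0,0,0,0],[0.04,-0.004,0,0,0,0,0],[0.04,-0.0039,-0.0008,0,0,0,-1.07],[0.04,-0.0039,-0.0008,0,0,0,-1.07],[0.04,-0.0039,-0.0008,0,0,0,-1.07],[0.04,-0.0039,-0.0008,0,0,0,-1.07],[0.04,-0.0039,-0.0008,0,0,0,-1.07],[0.04,-0.0039,-0.0008,0,0,0,-1.07],[0.04,-0.0039,-0.0008,0,0,0,-1.07],[0.04,-0.0039,-0.0008,0,0,0,-1.07],[0.04,-0.0039,-0.0008,0,0,0,-1.07],[0.04,-0.0039,-0.0008,0,0,0,-1.07]]]'
python3 m.py a3
```

```text
t: 7.38
eef_pos: [541.6, 153.7, 177.7]
eef_rot: [-2.249, -2.194, 0.0]
ft_force: [-0.1, 1.4, 0.0]
gripper_width: 39.9
yellow n 54 centroid gauge [  8.5 -61.8] minrect ((8.114923477172852, -61.77347946166992), (6.931253433227539, 53.554786682128906), 83.35362243652344)
blue ((2.7022781372070312, -116.61883544921875), (92.74104309082031, 51.31895065307617), 84.23296356201172)
t 7.425 tool gauge [  -5.1 -185.4] 177.7 head rel deg -5.3 F [-0.7  0.4 -0.2]
```

View pics/a3.png

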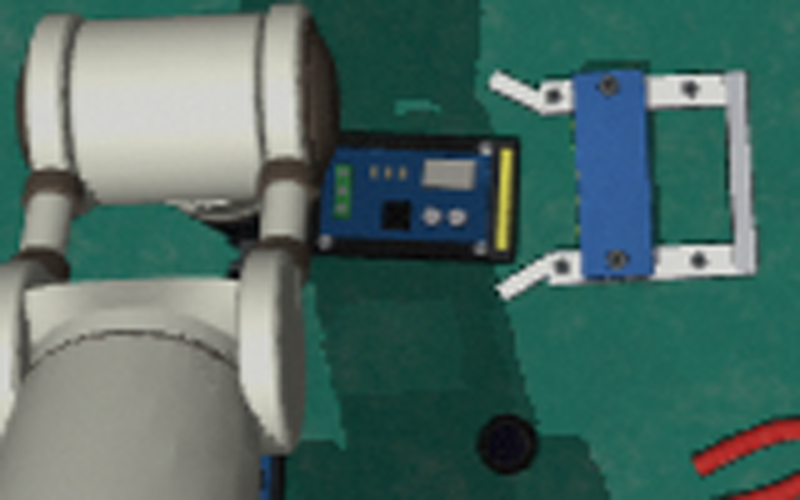

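```bash
python3 -m crank '[[[0.04,-0.0035,-0.001,0,0,0,-1.07],[0.04,-0.0035,-0.001,0,0,0,-1.07],[0.04,-0.0035,-0.001,0,0,0,-1.07],[0.04,-0.0035,-0.001,0,0,0,-1.07],[0.04,-0.0035,-0.001,0,0,0,-1.02]]]'
python3 m.py a4
```

```text
t: 8.05
eef_pos: [536.7, 136.1, 177.7]
eef_rot: [-2.145, -2.295, 0.0]
ft_force: [0.3, 1.8, 1.1]
gripper_width: 40.0
yellow n 54 centroid gauge [  3.9 -43.9] minrect ((2.0106639862060547, -43.87279510498047), (56.129852294921875, 7.165308475494385), 0.3411068618297577)
blue ((2.3152809143066406, -98.26590728759766), (51.94131851196289, 91.71932220458984), 0.007232293486595154)
t 8.1 tool gauge [   0.9 -168.3] 177.7 head rel deg -0.0 F [0.6 0.4 0.8]
```

View pics/a4.png

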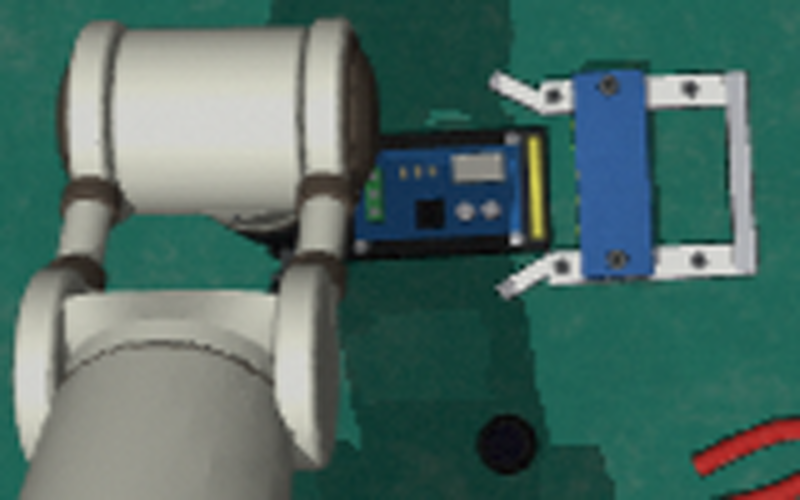

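```bash
python3 -m crank '[[[0.04,-0.003,0.0004,0,0,0,0],[0.04,-0.003,0.0004,0,0,0,0],[0.04,-0.003,0.0004,0,0,0,0],[0.04,-0.003,0.0004,0,0,0,0],[0.04,-0.003,0.0004,0,0,0,0],[0.04,-0.003,0.0004,0,0,0,0],[0.04,-0.003,0,0,0,0,0]]]'
python3 m.py a5
```

```text
t: 8.98
eef_pos: [540.6, 115.4, 177.7]
eef_rot: [2.146, 2.294, -0.0]
ft_force: [-0.2, 1.8, -0.9]
gripper_width: 40.0
yellow n 37 centroid gauge [ -1.9 -24. ] minrect ((-1.0675849914550781, -24.2083740234375), (53.56272506713867, 4.811171531677246), 0.9791817665100098)
blue ((-0.9885177612304688, -79.12869262695312), (83.24971771240234, 53.097145080566406), 87.29058837890625)
t 9.025 tool gauge [  -1.7 -147.3] 177.7 head rel deg -0.1 F [0.5 0.3 0.2]
```

View pics/a5.png

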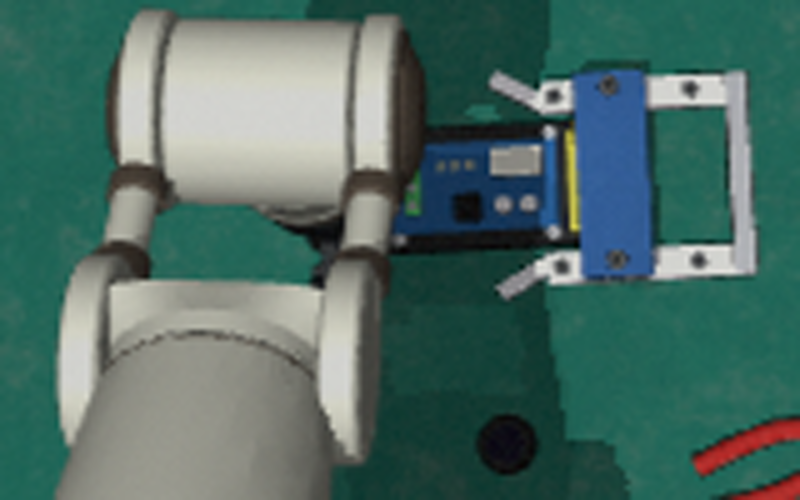

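```bash
python3 -m crank '[[[0.04,-0.004,0,0,0,0,0],[0.04,-0.004,0,0,0,0,0],[0.04,-0.004,0,0,0,0,0],[0.04,-0.004,0,0,0,0,0],[0.04,-0.004,0,0,0,0,0],[0.04,-0.004,0,0,0,0,0],[0.04,-0.004,0,0,0,0,0],[0.04,-0.004,0,0,0,0,0],[0.04,-0.004,0,0,0,0,0],[0.04,-0.004,0,0,0,0,0]]]'
python3 m.py a6
```

```text
t: 10.28
eef_pos: [543.3, 75.4, 177.7]
eef_rot: [-2.146, -2.294, 0.0]
ft_force: [-0.3, 1.9, -0.3]
gripper_width: 39.9
blue ((-1.1374435424804688, -55.50330352783203), (36.06584167480469, 50.44658279418945), 87.29058074951172)
t 10.325 tool gauge [  -1.6 -107.1] 177.7 head rel deg -0.11 F [-0.4 -0.2 -0.2]
```

View pics/a6.png

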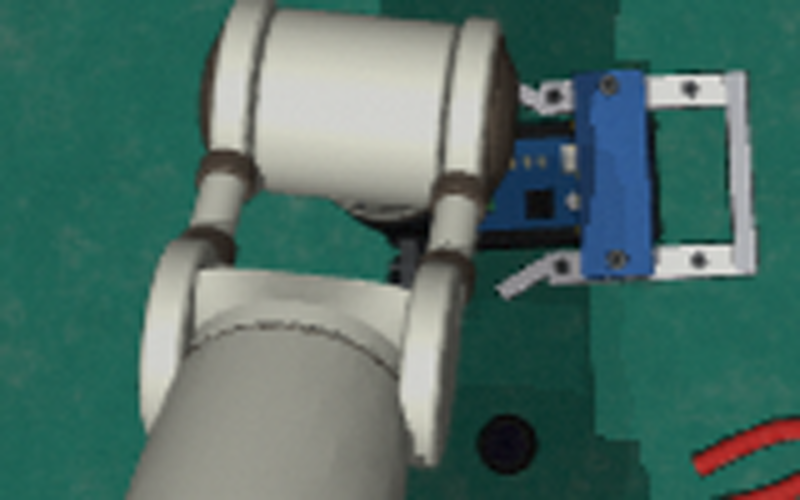

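```bash
python3 -m crank '[[[0.04,-0.004,0,0,0,0,0],[0.04,-0.004,0,0,0,0,0],[0.04,-0.004,0,0,0,0,0],[0.04,-0.004,0,0,0,0,0],[0.04,-0.004,0,0,0,0,0],[0.04,-0.004,0,0,0,0,0],[0.04,-0.004,0,0,0,0,0],[0.04,-0.003,0,0,0,0,0],[0.04,-0.002,0,0,0,0,0],[0.04,0,0,0,0,0,0]]]'
python3 m.py a7
```

```text
t: 11.58
eef_pos: [545.5, 42.5, 177.7]
eef_rot: [2.146, 2.294, -0.0]
ft_force: [-0.1, -0.5, 0.0]
gripper_width: 40.2
yellow n 52 centroid gauge [ 0.5 50.4] minrect ((0.0018444061279296875, 50.450923919677734), (53.72980880737305, 6.663888931274414), 0.5584874749183655)
t 11.625 tool gauge [ -1.6 -74.6] 177.8 head rel deg -0.09 F [-0.1 -0.5 -0.2]
```

View pics/a7.png

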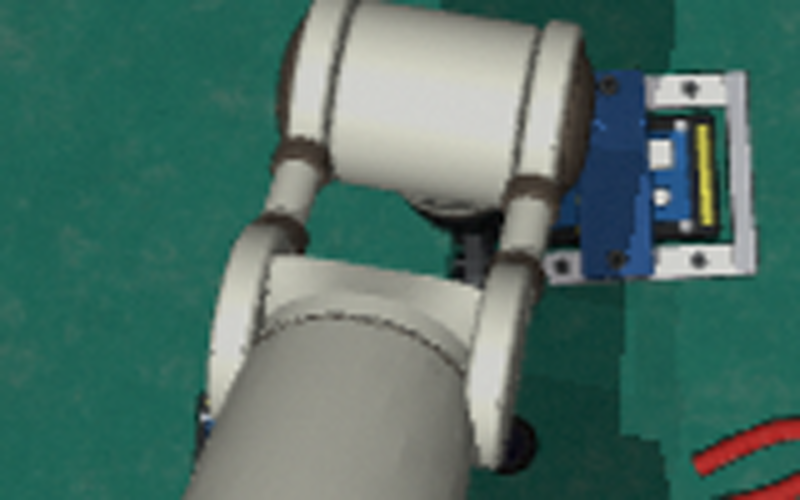

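```bash
python3 -m crank '[[[0.04,-0.001,0,0,0,0,0],[0.04,-0.001,0,0,0,0,0],[0.04,-0.001,0,0,0,0,0],[0.04,-0.001,0,0,0,0,0],[0.04,-0.001,0,0,0,0,0],[0.04,0,0,0,0,0,0]]]'; python3 -m crank '[[[0.04,-0.001,0,0,0,0,0],[0.04,-0.0005,0,0,0,0,0]]]'; python3 m.py a8
```

```text
t: 12.38
eef_pos: [545.8, 37.7, 177.8]
eef_rot: [2.146, 2.294, -0.0]
ft_force: [-0.4, 3.0, 1.2]
gripper_width: 40.1
t: 12.62
eef_pos: [545.9, 36.3, 177.8]
eef_rot: [2.146, 2.294, 0.0]
ft_force: [-0.8, 3.2, 1.0]
gripper_width: 40.3
yellow n 53 centroid gauge [ 2.  56.4] minrect ((0.29821014404296875, 56.52811050415039), (7.109078884124756, 53.66913986206055), 89.89305114746094)
t 12.675 tool gauge [ -1.6 -68.3] 177.7 head rel deg -0.1 F [-0.1  1.3  0.2]
```

View pics/a8.png

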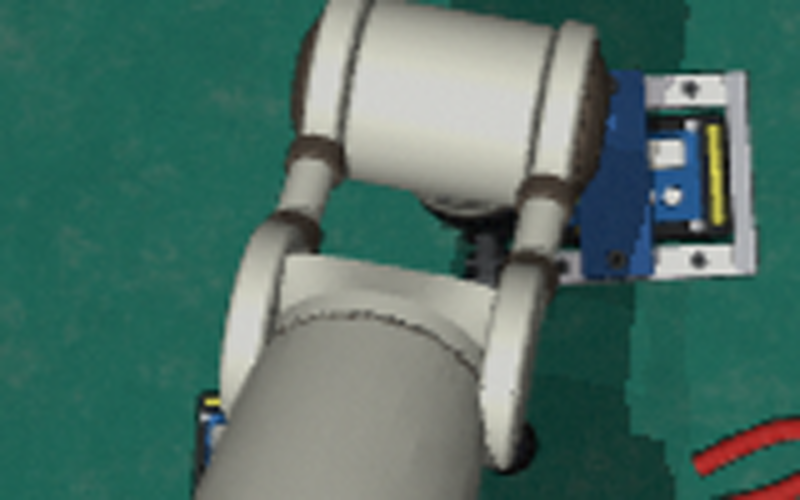

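```bash
for i in 1; do python3 -m crank '[[[0.04,-0.001,0,0,0,0,0],[0.04,0,0,0,0,0,0]]]'; python3 -m crank '[[[0.04,-0.0007,0,0,0,0,0],[0.04,0,0,0,0,0,0]]]'; done
```

```text
t: 12.92
eef_pos: [546.0, 35.3, 177.7]
eef_rot: [-2.147, -2.294, -0.0]
ft_force: [-0.5, 2.5, 2.0]
gripper_width: 40.1
t: 13.18
eef_pos: [546.0, 35.0, 177.8]
eef_rot: [-2.146, -2.293, -0.001]
ft_force: [-0.3, 5.0, 2.8]
gripper_width: 39.9
```

```bash
python3 -m crank '[[[0.04,-0.0005,0,0,0,0,0],[0.04,0,0,0,0,0,0]]]'; python3 -m crank '[[[0.04,-0.0005,0,0,0,0,0],[0.04,0,0,0,0,0,0]]]'
```

```text
t: 13.42
eef_pos: [546.0, 34.9, 177.8]
eef_rot: [-2.146, -2.293, -0.002]
ft_force: [-0.3, 7.8, 2.2]
gripper_width: 39.7
t: 13.68
eef_pos: [546.0, 34.7, 177.8]
eef_rot: [-2.146, -2.292, -0.003]
ft_force: [0.1, 9.0, 2.5]
gripper_width: 40.0
```

The TCP has stalled and the force keeps rising, so the carrier is against the stop. I'll back the fingers off, then raise them.

```bash
python3 -m crank '[[[0.04,0.002,0,0,0,0,0],[0.04,0.006,0,0,0,0,0],[0.04,0.015,0,0,0,0,0],[0.04,0.025,0,0,0,0,0],[0.04,0.025,0,-0.02,0,0,0],[0.04,0.03,0,-0.05,0,0,0],[0.04,0.05,0,-0.05,0,0,0],[0.04,0.05,0,-0.05,0,0,0],[0.04,0.05,0,0,0,0,0],[0.04,0.05,0,0,0,0,0],[0.04,0,0,0,0,0,0]]]'; python3 m.py a9;python3 - <<'E'
from bench import ctrl
import cv2
w=ctrl.read_camera("scene");a=w["frame"][150:270,200:400,::-1];cv2.imwrite("pics/s9.png",cv2.resize(a,None,fx=4,fy=4,interpolation=cv2.INTER_CUBIC))
E
```

```text
t: 15.05
eef_pos: [525.3, 327.9, 335.9]
eef_rot: [-2.141, -2.299, -0.0]
ft_force: [0.2, -1.6, 1.3]
gripper_width: 40.2
yellow n 50 centroid gauge [-0.7 57.5] minrect ((0.3710212707519531, 57.2324104309082), (5.580809593200684, 53.3267822265625), 86.72798919677734)
t 15.1 tool gauge [  -1.2 -358.9] 335.7 head rel deg 0.09 F [-0.1 -0.4  0.6]
```

View pics/a9.png

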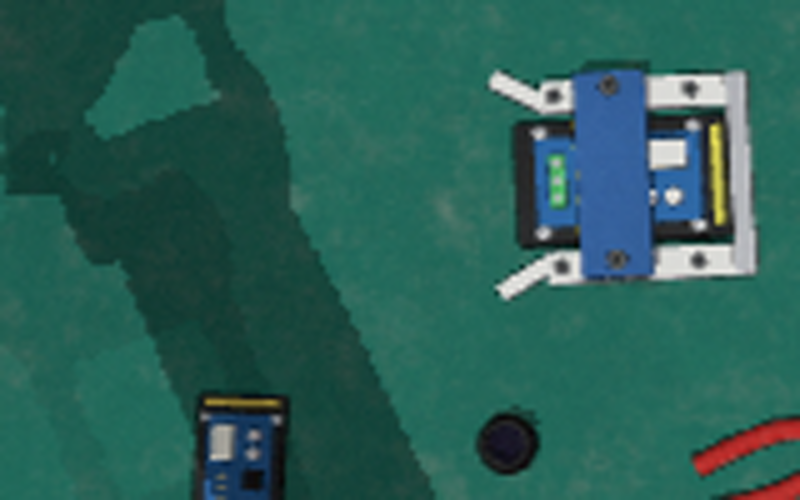

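View pics/s9.png

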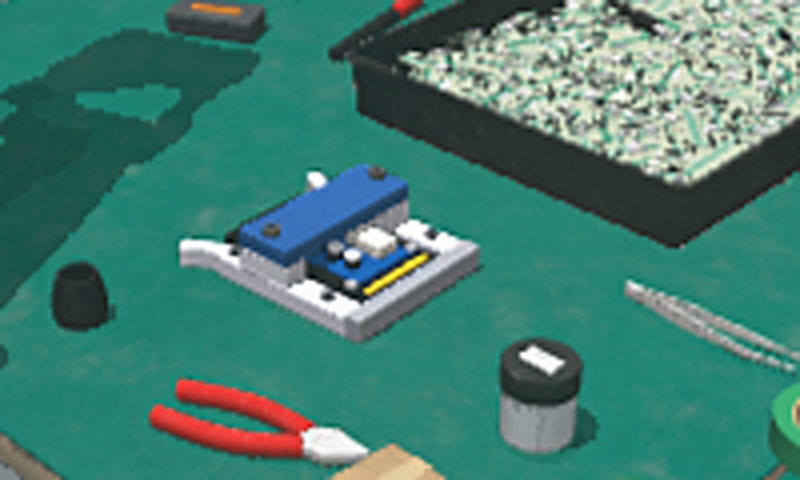

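Top view: the nose meets the stop at zoom x≈730. The tail edge at zoom x≈517 works out to gauge y ≈ -55, as it should when home. The fingers are clear.

```bash
python3 -c "
from bench import ctrl
print(ctrl.sign_off())"
```

```text
the job is handed in; nothing more can be done
None
```

The carrier is home under the bridge with its yellow-marked end against the steel stop, and I handed the job in at about 15 s of the 54 s allowed. I pushed its tail with both fingertips, 40 mm open, along an arc that squared it to the channel, then straight in. I then backed the fingers off and raised them well clear.

**Seating:** in the last millimetres of push the arm stalled and the force rose to about 9 N, which is the stop.

**Final top view:**
- The carrier's tail is at gauge y of about -55 mm, where it should be when home.
- The carrier is within about 1 mm of the channel's middle.
- It looked square to the channel. The yellow-strip fit read about 3° (0.06 rad) off in the last picture and about 0° just before. I put that down to pixel noise, and either value is inside the 0.1 rad limit.

**Bystanders and flatness:** the pictures show the carrier flat. No bystander looks moved, but I judged that by eye and did not measure their positions again.

**Disagreement:** early on, the wrist camera put the tail about 5 mm from the top camera's estimate. Contact with the tail agreed with the top camera, so I used that throughout.

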